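# Get the masher out of the tub through its narrow opening and hold it up

### The arm

A 7-joint arm with a two-finger parallel gripper is mounted at the origin on the work surface. World frame = base frame: x ahead of the robot, y to its left, z up, the work surface at z = 0. Lengths are in mm, angles in rad, forces in N, time in s.
With the tool pointing down it reaches from about 400 to 875 mm from the base axis. Payload 4.4 kg.
Tool frame: the origin (TCP) lies midway between the tips of the shut fingers; the grasp point (between the pads) lies behind it (ctrl.grip_point_offset is the x of the grasp point in the tool frame, in mm); x points along the fingers, z is the direction in which the jaws open and shut, and the axes are right-handed (so a half turn about x gives the same grasp; the last joint's range is limited). The gripper opens to 85 mm and grips with 20 to 120 N. Pads are 22 mm wide; open, the fingers measure 114 mm over their backs; the gripper's body (76 mm by 85 mm) begins 54 mm behind the grasp point. The pads swing forward as they close: fully open they stand 13 mm farther back than shut.
Start: joints at [1.162, 0.628, 0.038, 1.517, -0.027, 0.996, -0.02], TCP at [218.509, -612.186, 231.313] pointing down, gripper open.
Joint ranges: [-3.06, 3.06], [-0.37, 2.12], [-1.25, 1.32], [0.18, 2.47], [-1.1, 4.24], [0.23, 1.98], [-2.94, 2.94]. Speed limits (rad/s): [2.57, 2.57, 3.14, 3.14, 3.14, 3.14, 3.14].

### API

Orientations are given as [roll, pitch, yaw] about the fixed x, y, z axes, in that order (R = Rz(yaw) Ry(pitch) Rx(roll)).
In Python, from cell import status, eyes, ctrl gives the robot as it stands. The module is installed in compiled form; this text tells all that it offers.
- The arm moves only by the tool apply_moves, never from a script. Its argument "targets" is a list of rows, each a list of 3 entries, a list of its own where there are three numbers: the shift along the tool's x, y, z in mm, then the turn about the tool's x in degrees, then the finger opening in mm, from 0 to 85.4. In form: [[[dx, dy, dz], roll, claw], ...]. A call has 1 to 10 rows; each row shifts and turns the pose as measured when the row begins, along the tool's axes as they then stand; what a row does not reach is not made up. A row lasts 1/8 s, in which the tool goes at most 62.5 mm and 10.7 degrees, less where a joint would pass 70% of its speed; a pose out of reach is approached as far as the arm can. A call is refused whole if a number of a shift passes 62.5 or a number of a turn 10.7, either way. A call with a gripper value outside its range is refused whole. The fingers move at their own pace and stop on an object; the grip force is fixed at half the most. Time passes only in rows, so rows that do not move let the fingers close. It gives the time, the measured TCP pose, the force and the opening at its end, in the units of the state.
- status.read_state(): the state, without advancing time (a new reading comes with each control period).
- eyes.get_image(name): name is "side" or "top" or "wrist"; returns (picture, depth): 480x640x3 uint8, blue, green, red; 480x640 float32, mm along the optical axis (not along the pixel's ray), 0 where there is no reading.
- eyes.camera_params(name): a dict with "fx", "fy", "cx", "cy" (pixels), "R" (3x3) and "t" (3): a world point X has camera coordinates R X + t. Camera axes: x right, y down, z forward; pixel columns grow to the right and rows downward; lengths in mm; the calibration is good to about 2 mm. A picture is of the moment at which its call begins: read the wrist's pose just before it. camera_params takes no time and is no camera call; for the wrist camera it gives the pose at the moment of the call.
- ctrl.finish_job(): hands the job in, once; it reports no verdict.
The state is a dict: "clock": time; "qpos": joint angles; "qd": joint speeds; "tau": joint torques, N m; "eef_pos": TCP position; "tool_rot": TCP orientation; "force": force on the tool from outside, world axes, zero at the start; "torque": the same for the moment, N m; "width": finger opening in mm.
Only numpy, scipy, OpenCV 4.12 (cv2) and the standard library are available. Lean on these libraries where they do the work, as an engineer would, in place of code of your own. Each camera call takes 0.05 s, during which the arm holds its last target.

### The job

Push the red knob on the orange tub's lid down and, keeping it pushed, turn it counter-clockwise seen from above to swing the black keeper bar right aside from the opening, and leave the bar there. Then take the wooden masher out through the opening, which is shorter than the masher so it has to come out slantwise, head first, and finish while still holding it in the gripper, still, with every part of it at least 3 cm above the lid and touching nothing but the gripper. Leave the other things around the tub where they stand.

Things in the scene. Friction and masses are not known exactly. Their poses are not given: they have to be found in the camera images.
- tub: Orange tub, fixed, outside 340 (its x) x 240 (y) x 125 mm high, on the 40 mm high grey step. Origin: centre of its underside, z up. Walls and floor 4 mm thick. White fixed lid, 5 mm thick, top at z = 125. The masher lies inside, level, along the tub's x, axis at z = 93, head to +x, tail hidden under the lid's closed part.
- opening (a point): Centre of the lid's only opening, at the lid's top: tub x = 65, y = 0, z = 125. Axes as the tub's. The opening is a rectangle, 180 mm along x (tub x = -25 to 155) by 120 mm along y.
- rests (a point): Middle of the tub's inner floor (z = 4 mm), axes as the tub's. Two grey notched rests carry the masher: 90 mm wide (y), 16 mm thick (x), at tub x = -22 (notch floor z = 81, under the handle) and x = 98 (z = 71, under the head); cheeks beside the masher rise 12 mm more. Elsewhere the tub is empty to its floor, so the tail can dip.
- knob_press (a joint): How far the knob is pushed down against its spring: 0 up, 0.008 m fully down. About 4 N to start, 8 N fully down; springs back when let go.
- knob_turn (a joint): Turn of knob and keeper bar, rad: 0 = bar along tub +x over the opening's middle; grows counter-clockwise from above to the stop at 1.45 (bar about along tub +y, tip 60 mm past the lid's edge). A catch blocks it past about 0.12 unless the knob is pushed down over 4 mm; past about 1.0 it can spring up again. Friction 0.03 N m holds it. Over 1.1 counts as aside.
- knob_grip (a point): On the knob's axis (tub x = -90, y = 0), 43 mm above the lid when up; moves with the knob. Red grip: upright bar 46 long, 16 thick, 21 to 55 mm above the lid; at turn 0 its length lies along tub x (pinch across y). Under it a black disc, 60 mm across, top at 22 mm, and the black keeper bar, 36 wide, reaching 175 mm from the axis, 14 to 20 mm above the lid.
- masher: Wooden masher, 280 mm long, 0.11 to 0.22 kg, loose. Origin on its axis, x along it towards the head. Round handle 24 mm thick from x = -150 (rounded tail) to the head; head 44 mm thick with round ends, x = 62 to 130. Balances at x = 30. At the start its x points along the tub's x.
- masher_grip (a point): Point on the masher's axis at its x = +28, on the handle just behind the head, at the balance point: a good place to pinch, across the handle from above.
- masher_head (a point): Point on the masher's axis at its x = +108, centre of the round front end of the head (radius 22 mm).
- masher_tail (a point): Point on the masher's axis at its x = -138, centre of the round tail end (radius 12 mm).
- bowl: Stainless steel bowl, 150 mm across, 60 high. Origin: centre of underside. Bystander on the step.
- jar: Clear glass jar with clip lid, 90 mm across, 118 high. Origin: centre of underside. Bystander on the step.
- pot: Terracotta pot with a green plant, 112 mm across, 115 high. Origin: centre of underside. Bystander on the step.
- mug: Blue mug, 76 mm across, 85 high. Origin: centre of underside. Bystander on the step.
- brush: Shoe brush, 160 x 50 x 38 mm, lying on the table. Origin: centre of underside. Bystander.
- spoon: Wooden-handled spoon lying on the table. Bystander.

How it is judged (in metres and radians):
On the way, in this order (a step that is already met when the one before it is completed fails the run):
1. the knob is pushed down at least 4 mm while still unturned (value of joint knob_press above 0.004 m and value of joint knob_turn below 0.3 rad), for 0.05 s.
2. the keeper bar is swung aside (beyond 1.1 rad) with the masher still in the tub (value of joint knob_turn above 1.1 rad and z of masher_grip in the frame of tub below 0.12 m), for 0.1 s.
3. the masher comes out slantwise: its head above the lid while its tail is still below it (z of masher_head in the frame of tub above 0.135 m and z of masher_tail in the frame of tub below 0.113 m), for 0.05 s.
At the end, for the whole second after the job is handed in: Masher held in the fingers (over 1 N), still (under 0.03 m/s, 0.2 rad/s), every part at least 30 mm above the lid (tub z: head end centre over 177 mm, tail end centre over 167 mm), touching neither tub nor bystanders; keeper bar still beyond 1.1 rad (z of masher_head in the frame of tub above 0.177 m and z of masher_tail in the frame of tub above 0.167 m and contact force between masher and the fingers above 1 N and contact force between masher and tub below 0.1 N and contact force between masher and bowl below 0.1 N and contact force between masher and jar below 0.1 N and contact force between masher and pot below 0.1 N and contact force between masher and mug below 0.1 N and contact force between masher and brush below 0.1 N and contact force between masher and spoon below 0.1 N and linear speed of masher below 0.03 m/s and angular speed of masher below 0.2 rad/s and value of joint knob_turn above 1.1 rad); the arm keeps its last pose, push and grip.
It fails at once if a bystander is moved by more than 3 cm (distance of any of bowl, jar, pot, mug, brush, spoon from where it was at the start of the episode above 0.03 m).
It also fails if it takes over 58 s, if anything falls off the work surface, if the arm or the gripper's body presses on something with over 40 N, if the wrist force passes 120 N, or if a joint passes its speed limit or range.

## Working session

There is one attempt and no reset: what is moved stays moved. The work goes in short steps, Python scripts to look and compute and a tool call to move; the robot and the scene stay as the last step left them, time stands still between calls to the robot, and variables do not carry over. Pictures are saved under pics/ and viewed, and the job is handed in when it is done.

Besides the shell and the picture viewer there is one more tool, called after "Request:" as name(argument=value, ...) on one line, values as JSON. apply_moves: Moves the arm, as the interface text tells. Its arguments: {"type":"object","properties":{"targets":{"type":"array"}},"required":["targets"]}

```bash
mkdir -p pics; ls; python3 - <<'E'
from cell import status, eyes, ctrl
import cv2,numpy as np
print(status.read_state()); print(ctrl.grip_point_offset)
for n in ["side","top","wrist"]:
    p,d=eyes.get_image(n); cv2.imwrite(f"pics/{n}0.png",p); np.save(f"pics/{n}0.npy",d)
    c=eyes.camera_params(n); np.savez(f"pics/{n}0c.npz",**c); print(n,c)
E
```

```text
pics
{'clock': 0.0, 'qpos': array([ 1.16218893,  0.62938175,  0.03840991,  1.51835388, -0.02699594,
        0.99629269, -0.01999017]), 'qd': array([ 0.00017321,  0.00157251,  0.00135906, -0.00134058, -0.00053605,
        0.00106281,  0.0013688 ]), 'tau': array([-1.11308313e-03, -5.63417494e+01,  1.22602981e+00, -1.93451500e+01,
        1.09286790e-02,  1.05586799e-02,  2.32461815e-06]), 'eef_pos': array([ 218.3217681 , -611.58023507,  230.36992832]), 'tool_rot': array([-3.1356236 ,  1.56887768,  1.91961106]), 'force': array([ 0.41645637, -0.44236147,  0.27422481]), 'torque': array([-0.01874429,  0.02989765,  0.0083959 ]), 'width': 85.57723313489888}
-18.700000000000003
side {'fx': 458.7038550480816, 'fy': 458.7038550480816, 'cx': 318.9142371560939, 'cy': 240.8033690441314, 'R': array([[-0.96250078, -0.27107807, -0.01043662],
       [-0.1930679 ,  0.71152615, -0.67561477],
       [ 0.19057027, -0.64826477, -0.73718095]]), 't': array([ 529.67759054,  217.50399657, 1398.30993642])}
top {'fx': 495.5445329038661, 'fy': 495.5445329038661, 'cx': 326.40668799673637, 'cy': 239.4657829671427, 'R': array([[-0.01952398, -0.99976596, -0.00931909],
       [-0.98555048,  0.02081326, -0.16809836],
       [ 0.16825298,  0.00590249, -0.98572618]]), 't': array([  13.55856618,  567.85298059, 1501.95451108])}
wrist {'fx': 343.08170492352866, 'fy': 343.08170492352866, 'cx': 316.46383306208304, 'cy': 242.34547183338705, 'R': array([[ 0.33690907, -0.94153551, -0.00178148],
       [-0.90112197, -0.32299517,  0.28922883],
       [-0.27289463, -0.09583848, -0.95725833]]), 't': array([-648.63687552,  -36.9880423 ,  379.63381555])}
```

View pics/top0.png

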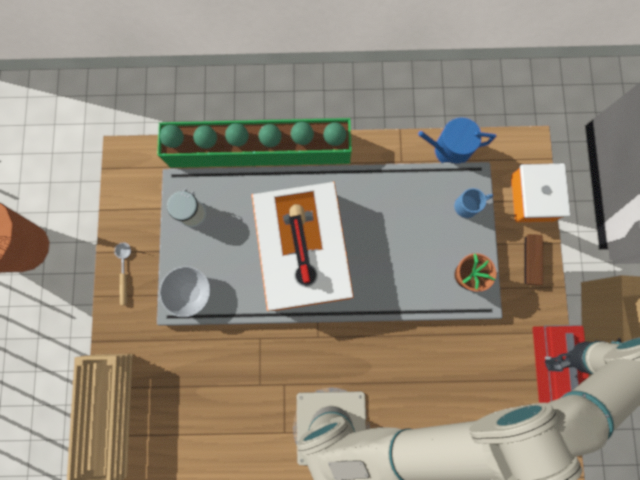

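View pics/side0.png

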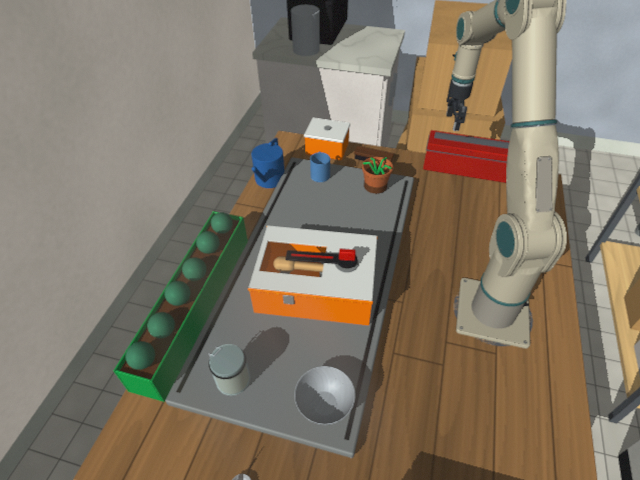

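The top view shows the lid around (302,246), the red knob at (305,272), the masher head at (296,212). I'll measure the lid and knob.

```bash
cat > h.py <<'E'
import numpy as np,cv2
def load(n): 
    return cv2.imread(f"pics/{n}.png"),np.load(f"pics/{n}.npy"),dict(np.load(f"pics/{n}c.npz"))
def ray(c,uv,z):
    uv=np.atleast_2d(uv).astype(float)
    d=np.c_[(uv[:,0]-c['cx'])/c['fx'],(uv[:,1]-c['cy'])/c['fy'],np.ones(len(uv))]@c['R']
    o=-c['R'].T@c['t']
    return o+d*((z-o[2])/d[:,2])[:,None]
def proj(c,X):
    X=np.atleast_2d(X)@c['R'].T+c['t']
    return np.c_[X[:,0]/X[:,2]*c['fx']+c['cx'],X[:,1]/X[:,2]*c['fy']+c['cy']]
def cloud(c,d):
    v,u=np.nonzero(d>0);z=d[v,u]
    P=np.c_[(u-c['cx'])/c['fx']*z,(v-c['cy'])/c['fy']*z,z]
    return u,v,(P-c['t'])@c['R']
E
python3 - <<'E'
from h import *
for n,box in (("top0",(240,175,365,320)),("side0",(230,215,390,330))):
    p,d,c=load(n); h=cv2.cvtColor(p,cv2.COLOR_BGR2HSV)
    x0,y0,x1,y1=box
    m=np.zeros(p.shape[:2],np.uint8); m[y0:y1,x0:x1]=((h[...,1]<40)&(h[...,2]>190))[y0:y1,x0:x1]*255
    cs,_=cv2.findContours(m,cv2.RETR_EXTERNAL,cv2.CHAIN_APPROX_NONE); k=max(cs,key=cv2.contourArea)
    W=ray(c,k[:,0],165)[:,:2]; hull=cv2.convexHull(W.astype(np.float32))
    (ctr,sz,a)=cv2.minAreaRect(W.astype(np.float32)); print(n,ctr,sz,a)
    r=np.zeros(p.shape[:2],np.uint8); r[y0:y1,x0:x1]=((h[...,1]>180)&(h[...,2]>90)&((h[...,0]<4)|(h[...,0]>176)))[y0:y1,x0:x1]*255
    u,v,P=cloud(c,d); s=r[v,u]>0; Q=P[s]; print("red",len(Q),Q.min(0),Q.max(0)); t=Q[Q[:,2]>205]; print("top",len(t),t.mean(0))
    s=m[v,u]>0; print("lid z",np.median(P[s][:,2]))
E
```

```text
top0 (536.3299560546875, 74.23094940185547) (342.02587890625, 240.5187530517578) 7.747893810272217
red 179 [424.24560725  51.91072423 181.31841374] [601.9360992   90.20700267 226.45263893]
top 97 [446.16420757  62.14950268 220.62633127]
lid z 165.39433836356514
side0 (537.7979736328125, 76.38893127441406) (335.9614562988281, 238.453125) 7.814096450805664
red 247 [427.0902274   56.7818082  183.14731463] [604.17436582  92.85008922 226.43448382]
top 99 [447.56696921  68.20410608 216.66085446]
lid z 166.80963446319578
```

```bash
cat > g.py <<'E'
from cell import status
import numpy as np
from scipy.spatial.transform import Rotation as Ro
YAW=np.radians(7.78); C=np.array([537,75,40.])
Rt=Ro.from_euler('z',YAW).as_matrix()
def tub(p): return C+Rt@np.array(p,float)
def rep(target=None,jaw=None):
    s=status.read_state(); R=Ro.from_euler('xyz',s['tool_rot']).as_matrix(); p=s['eef_pos']
    print('t',round(s['clock'],3),'tcp',p.round(1),'tub',(Rt.T@(p-C)).round(1),'w',round(s['width'],1),'F',s['force'].round(1),'T',s['torque'].round(2))
    print('q',s['qpos'].round(2),'x',R[:,0].round(3),'z',R[:,2].round(3),'y',R[:,1].round(3))
    ja=np.degrees(np.arctan2(R[1,2],R[0,2])); print('jaw yaw',ja.round(2),'tub',(ja-7.78).round(2))
    if target is not None: d=R.T@(np.array(target)-p); print('delta tool',d.round(1))
    if jaw is not None: print('roll needed', [(-(((jaw-ja)+k+180)%360-180)).round(1) for k in (0,180)])
E
python3 -c "
from g import *
rep(tub([-90,0,280]),97.78)"
```

```text
t 0.15 tcp [ 218.4 -611.7  230.6] tub [-408.7 -637.3  190.6] w 85.1 F [-0.3 -0.2 -0.2] T [ 0.03 -0.04  0.07]
q [ 1.16  0.63  0.04  1.52 -0.03  1.   -0.02] x [-0.001  0.001 -1.   ] z [ 0.336 -0.942 -0.001] y [ 0.942  0.336 -0.   ]
jaw yaw -70.36 tub -78.14
delta tool [ -88.6  442.8 -558.3]
roll needed [np.float64(-168.1), np.float64(11.9)]
```

Request:
apply_moves(targets=[[[-30, 40, 0], 0, 60], [[-30, 45, -20], 0, 60], [[-25, 45, -35], 0, 60], [[0, 50, -35], 0, 60], [[0, 45, -40], 0, 60], [[0, 45, -40], 0, 60], [[0, 40, -45], 0, 60], [[0, 30, -50], 0, 60], [[0, 30, -50], 0, 60], [[0, 30, -50], 0, 60]])

```text
clock: 1.4
eef_pos: [479.8, -123.8, 315.3]
tool_rot: [-2.808, 1.568, 2.238]
force: [1.3, -0.5, -0.5]
width: 59.7
```

```bash
python3 -c "
from g import *
rep(tub([-90,0,250]),97.78)"
```

```text
t 1.4 tcp [ 479.8 -123.8  315.3] tub [ -83.6 -189.2  275.3] w 59.7 F [ 1.3 -0.5 -0.5] T [-0.02 -0.11  0.01]
q [ 0.25  0.31 -0.06  1.82  0.02  1.01 -1.06] x [-0.002  0.003 -1.   ] z [ 0.327 -0.945 -0.003] y [ 0.945  0.327 -0.001]
jaw yaw -70.93 tub -78.71
delta tool [  25.9   30.8 -186.7]
roll needed [np.float64(-168.7), np.float64(11.3)]
```

Request:
apply_moves(targets=[[[0, 10, -45], 0, 50], [[0, 8, -50], 0, 50], [[0, 8, -50], 0, 50], [[0, 5, -35], 6, 50], [[0, 0, 0], 5, 50], [[0, 0, 0], 0, 50]])

```text
clock: 2.15
eef_pos: [447.9, 68.7, 315.5]
tool_rot: [-2.855, 1.565, 2.006]
force: [0.3, -0.2, 0.7]
width: 50.2
```

```bash
python3 - <<'E'
from g import *
rep(tub([-90,0,250]),97.78)
from cell import eyes
import cv2
for n in ["wrist"]:
    c=eyes.camera_params(n);p,d=eyes.get_image(n); cv2.imwrite(f"pics/{n}1.png",p); np.save(f"pics/{n}1.npy",d)
    np.savez(f"pics/{n}1c.npz",**c)
E
```

```text
t 2.15 tcp [447.9  68.7 315.5] tub [-89.2   5.8 275.5] w 50.2 F [ 0.3 -0.2  0.7] T [-0.02 -0.03 -0.01]
q [-0.11  0.25 -0.12  1.92  0.03  0.98 -1.67] x [-0.002  0.005 -1.   ] z [ 0.147 -0.989 -0.005] y [ 0.989  0.147 -0.002]
jaw yaw -81.52 tub -89.3
delta tool [25.4 -0.9  6. ]
roll needed [np.float64(-179.3), np.float64(0.7)]
```

View pics/wrist1.png

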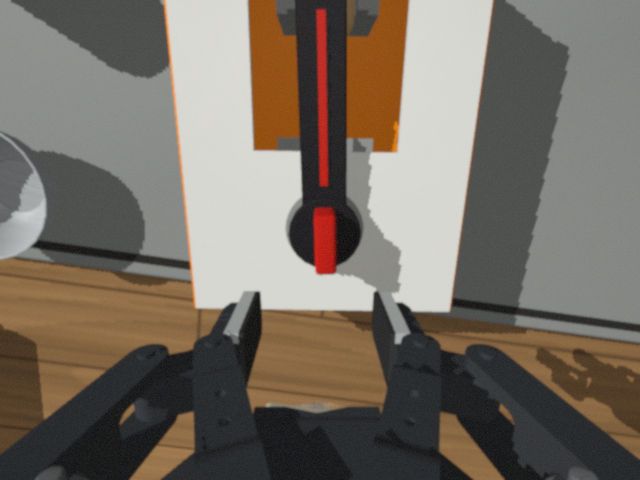

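The wrist picture shows the red grip at (325,240) between the finger planes, the bar running up the picture, the rear rest at (320,145). I'll measure the knob from it.

```bash
python3 - <<'E'
from h import *
import g
p,d,c=load("wrist1"); h=cv2.cvtColor(p,cv2.COLOR_BGR2HSV)
r=((h[...,1]>180)&(h[...,2]>90)&((h[...,0]<4)|(h[...,0]>176)))
u,v,P=cloud(c,d); s=r[v,u]&(v>200)&(v<280); Q=P[s]; t=Q[Q[:,2]>216]
print(len(t),t.min(0),t.max(0),t.mean(0), np.median(t[:,2]))
T=(t-g.C)@g.Rt; print("tub",(T.min(0)+T.max(0))/2,T.min(0),T.max(0))
s=((h[...,1]<40)&(h[...,2]>190))[v,u]; print('lidz',np.median(P[s][:,2]))
# bar stripe direction
s=r[v,u]&(v<195); B=P[s]; print('stripe tub',((B-g.C)@g.Rt)[[0,-1]].round(1))
# lid edges rows
for row in (60,100,160,220,280):
    w=np.nonzero(((h[row,:,1]<40)&(h[row,:,2]>190)))[0]; w=w[(w>150)&(w<500)]
    e=(ray(c,[[w.min()-.5,row],[w.max()+.5,row]],165)-g.C)@g.Rt; print(row,e[:,:2].round(1))
w=np.nonzero(((h[:,230,1]<40)&(h[:,230,2]>190)))[0];print(((ray(c,[[230,w.max()+.5]],165)-g.C)@g.Rt).round(1))
E
```

```text
1196 [427.52041999  53.98592127 216.12614022] [471.51615909  74.65265709 221.57079769] [450.54369082  64.22829554 219.45749353] 219.55556194135158
tub [-88.16544014   1.08056774 178.84846896] [-109.83492402   -6.94347169  176.12614022] [-66.49595625   9.10460717 181.57079769]
lidz 164.76931831737005
stripe tub [[ 71.1   8.3 144.2]
 [-50.3   1.8 145.4]]
60 [[  41.9  120.6]
 [  44.7 -118.8]]
100 [[  13.3  120.6]
 [  16.3 -119.3]]
160 [[ -33.1  120.5]
 [ -29.9 -118.8]]
220 [[ -84.3  120.4]
 [ -80.9 -119.1]]
280 [[-141.1  120.4]
 [-137.5 -118.5]]
[[-162.6   87.9  125. ]]
```

Request:
apply_moves(targets=[[[30, 0, 3], 0.5, 45], [[40, 0, 2], 0, 45], [[30, 0, 0], 0, 45], [[20, 0, 0], 0, 45], [[0, 0, 0], 0, 45]])

```text
clock: 2.82
eef_pos: [450.3, 61.2, 192.7]
tool_rot: [2.908, 1.566, 1.478]
force: [-1.0, -0.5, 0.9]
width: 44.7
```

```bash
sed -i 's/537,75,40/538,75.8,40/' g.py; python3 -c "
from g import *
rep(tub([-90,0,152]),97.78)"
```

```text
t 2.825 tcp [450.3  61.2 192.7] tub [-88.9  -2.6 152.7] w 44.7 F [-1.  -0.5  0.9] T [-0.03  0.02 -0.07]
q [-0.11  0.41 -0.11  2.08  0.06  0.65 -1.69] x [ 0.     0.005 -1.   ] z [ 0.14  -0.99  -0.005] y [0.99  0.14  0.001]
jaw yaw -81.95 tub -89.73
delta tool [ 0.7 -1.1 -2.6]
roll needed [np.float64(-179.7), np.float64(0.3)]
```

Request:
apply_moves(targets=[[[0, -1, -2.5], 0, 35], [[0, 0, 0], 0, 10], [[0, 0, 0], 0, 10], [[0, 0, 0], 0, 10], [[0, 0, 0], 0, 10]])

```text
clock: 3.45
eef_pos: [450.0, 63.2, 194.3]
tool_rot: [2.408, 1.564, 0.977]
force: [1.1, 0.6, -5.2]
width: 14.7
```

```bash
python3 -c "
from g import *
rep(tub([-90,0,152]),97.78)"
```

```text
t 3.45 tcp [450.   63.2 194.3] tub [-88.9  -0.6 154.3] w 14.7 F [ 1.1  0.6 -5.2] T [-0.09 -0.16 -0.  ]
q [-0.12  0.41 -0.11  2.09  0.06  0.65 -1.7 ] x [ 0.004  0.006 -1.   ] z [ 0.14  -0.99  -0.005] y [0.99  0.14  0.004]
jaw yaw -81.96 tub -89.74
delta tool [ 2.3 -1.1 -0.6]
roll needed [np.float64(-179.7), np.float64(0.3)]
```

Request:
apply_moves(targets=[[[4, 0, 0], 0, 10], [[4, 0, 0], 0, 10], [[2, 0, 0], 0, 10]])

```text
clock: 3.82
eef_pos: [450.3, 63.2, 186.0]
tool_rot: [2.259, 1.564, 0.828]
force: [-4.9, -0.9, 23.8]
width: 14.6
```

Request:
apply_moves(targets=[[[0.5, 0, 0], -6, 10], [[0.5, 0, 0], -8, 10], [[0.5, 0, 0], -8, 10]])

```text
clock: 4.2
eef_pos: [449.7, 64.3, 186.3]
tool_rot: [1.869, 1.563, 0.835]
force: [-2.1, 0.1, 7.5]
width: 14.6
```

```bash
python3 -c "
from g import *
rep(tub([-90,0,152]),97.78)"
```

```text
t 4.2 tcp [449.7  64.3 186.3] tub [-89.    0.5 146.3] w 14.6 F [-2.1  0.1  7.5] T [ 0.07  0.76 -0.05]
q [-0.04  0.43 -0.22  2.09  0.15  0.63 -1.39] x [ 0.005  0.006 -1.   ] z [ 0.511 -0.86  -0.002] y [0.86  0.511 0.007]
jaw yaw -59.29 tub -67.07
delta tool [-5.7 -1.1  0.1]
roll needed [np.float64(-157.1), np.float64(22.9)]
```

Request:
apply_moves(targets=[[[0.5, 0, 0], -9, 10], [[0.5, 0, 0], -9, 10], [[0.5, 0, 0], -9, 10], [[0.5, 0, 0], -9, 10], [[0.5, 0, 0], -9, 10], [[0.5, 0, 0], -9, 10], [[0, 0, 0], -3, 10]])

```text
clock: 5.08
eef_pos: [447.1, 65.7, 186.6]
tool_rot: [1.103, 1.565, 1.097]
force: [-1.8, -0.8, 7.2]
width: 15.0
```

```bash
python3 -c "
from g import *
rep(tub([-90,0,152]),97.78)"
```

```text
t 5.075 tcp [447.1  65.7 186.6] tub [-91.4   2.3 146.6] w 15.0 F [-1.8 -0.8  7.2] T [-0.13  0.59 -0.08]
q [ 0.17  0.46 -0.52  2.09  0.35  0.67 -0.59] x [ 0.002  0.005 -1.   ] z [ 1.    -0.006  0.002] y [0.006 1.    0.005]
jaw yaw -0.36 tub -8.14
delta tool [-5.4 -2.   1.8]
roll needed [np.float64(-98.1), np.float64(81.9)]
```

Request:
apply_moves(targets=[[[0, 0, 0], 0, 45], [[0, 0, 0], 0, 45], [[0, 0, 0], 0, 45], [[-30, 0, 0], 0, 45], [[-50, 0, 0], 0, 45], [[-50, 40, 0], 0, 45], [[-20, 0, 40], 10, 45], [[0, 0, 0], 0, 45]])

```text
clock: 6.08
eef_pos: [488.3, 104.9, 340.0]
tool_rot: [1.382, 1.564, 1.193]
force: [-1.1, -0.6, -1.0]
width: 45.3
```

```bash
python3 - <<'E'
from g import *
rep(tub([28,0,200]),97.78)
from cell import eyes
import cv2
for n in ["wrist","side"]:
    c=eyes.camera_params(n);p,d=eyes.get_image(n); cv2.imwrite(f"pics/{n}2.png",p); np.save(f"pics/{n}2.npy",d)
    np.savez(f"pics/{n}2c.npz",**c)
E
```

```text
t 6.075 tcp [488.3 104.9 340. ] tub [-45.3  35.6 300. ] w 45.3 F [-1.1 -0.6 -1. ] T [-0.05  0.07  0.01]
q [ 0.15  0.33 -0.57  1.76  0.19  1.1  -0.66] x [ 0.003  0.007 -1.   ] z [ 0.982 -0.188  0.001] y [0.188 0.982 0.007]
jaw yaw -10.81 tub -18.59
delta tool [100.1 -11.1  80.7]
roll needed [np.float64(-108.6), np.float64(71.4)]
```

View pics/wrist2.png

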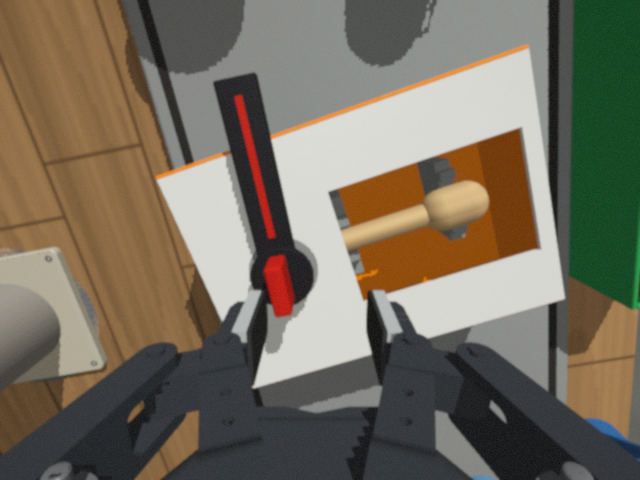

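View pics/side2.png

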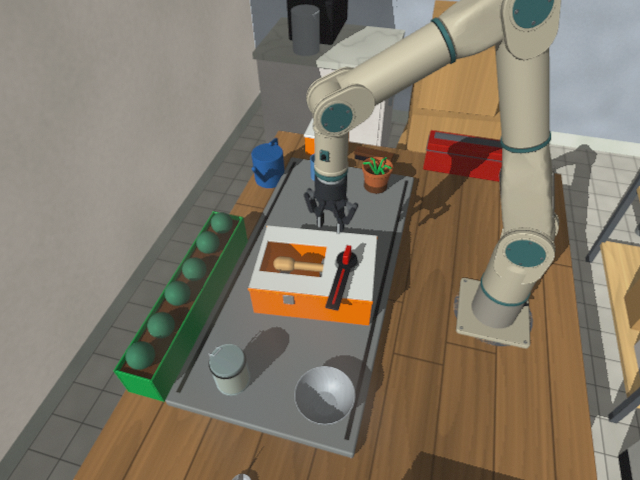

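The bar is aside: it now crosses the lid edge at (250,150) in the wrist view. The masher is visible from the handle at (350,237) to the head end at (485,203). Next I'll measure the bar angle and the masher.

```bash
python3 - <<'E'
from h import *
import g
p,d,c=load("wrist2"); h=cv2.cvtColor(p,cv2.COLOR_BGR2HSV)
u,v,P=cloud(c,d); T=(P-g.C)@g.Rt
r=((h[...,1]>180)&(h[...,2]>90)&((h[...,0]<4)|(h[...,0]>176)))
B=T[r[v,u]&(v<240)]; A=B[:,:2]-B[:,:2].mean(0); w=np.linalg.svd(A,full_matrices=False)[2][0]; print("bar",np.degrees(np.arctan2(*(w*np.sign(w[1]))[::-1])),B.mean(0))
print(h[237,370],h[203,470],h[200,510],h[190,400])
m=(h[...,0]>10)&(h[...,0]<25)&(h[...,1]<160)&(h[...,2]>130); s=m[v,u]&(u>335)&(u<500)&(v>170)&(v<260)
Q=T[s]; print(len(Q),Q.min(0),Q.max(0))
for x in range(-40,150,10):
    q=Q[abs(Q[:,0]-x)<5]
    if len(q)>10: print(x,len(q),q[:,1].min().round(1),q[:,1].max().round(1),np.percentile(q[:,2],97).round(1))
E
```

```text
bar 82.37789671117228 [-77.06470787 101.76640882 146.57874248]
[ 18 103 179] [ 18  99 206] [ 15 246 115] [ 15 236 146]
4271 [ -32.58851245 -116.79933414    1.39308034] [166.33291243  69.30730966 126.7788619 ]
-30 46 -8.2 24.9 125.5
-20 220 -23.6 61.9 105.9
-10 258 -58.7 67.6 124.6
0 240 -11.1 68.7 125.4
10 237 -11.6 69.3 125.0
20 236 -11.5 61.2 125.0
30 230 -11.2 61.4 124.3
40 221 -11.1 42.2 105.5
50 227 -11.4 42.9 105.3
60 215 -11.3 41.9 106.3
70 348 -11.3 21.1 113.7
80 417 -12.3 22.1 115.3
90 406 -12.8 22.3 115.4
100 410 -45.1 22.0 115.3
110 359 -44.6 21.6 114.8
120 145 -13.0 18.5 111.6
```

```bash
python3 - <<'E'
from g import *
from cell import eyes
c=eyes.camera_params("wrist"); s=status.read_state(); R=Ro.from_euler('xyz',s['tool_rot']).as_matrix()
print(R.T@(-c['R'].T@c['t']-s['eef_pos']))
rep(tub([24,0.5,250]))
E
```

```text
[-142.34276561   74.77097157    0.72980342]
t 6.175 tcp [484.7 105.5 338.5] tub [-48.8  36.6 298.5] w 45.2 F [ 0.5  1.1 -0.1] T [-0.04  0.01  0.  ]
q [ 0.15  0.33 -0.57  1.77  0.19  1.1  -0.66] x [-0.003  0.006 -1.   ] z [ 0.983 -0.183 -0.004] y [0.183 0.983 0.006]
jaw yaw -10.57 tub -18.35
delta tool [ 48.2 -11.7  80.6]
```

Request:
apply_moves(targets=[[[10, -5, 40], 0, 45], [[10, -7, 40], 0, 45], [[0, 0, 0], 10.5, 45], [[0, 0, 0], 10.5, 45], [[0, 0, 0], 10.5, 45], [[0, 0, 0], 10.5, 45], [[0, 0, 0], 10.5, 45], [[0, 0, 0], 10.5, 45], [[0, 0, 0], 8, 45], [[0, 0, 0], 0, 45]])

```text
clock: 7.42
eef_pos: [547.3, 76.3, 304.9]
tool_rot: [-1.74, 1.537, 3.099]
force: [0.8, -0.1, -0.3]
width: 45.1
```

```bash
python3 - <<'E'
from g import *
rep(tub([24,0.5,200]),97.78)
E
```

```text
t 7.425 tcp [547.3  76.3 304.9] tub [  9.3  -0.8 264.9] w 45.1 F [ 0.8 -0.1 -0.3] T [-0.03 -0.02  0.03]
q [-0.04  0.43 -0.22  1.66  0.09  1.09 -1.73] x [-0.033  0.001 -0.999] z [ 0.126 -0.992 -0.006] y [ 0.991  0.126 -0.033]
jaw yaw -82.77 tub -90.55
delta tool [64.4 16.8 -1.1]
roll needed [np.float64(179.5), np.float64(-0.5)]
```

Request:
apply_moves(targets=[[[30, 10, 0], 0, 45], [[35, 8, -1], -0.5, 45], [[30, 0, 0], 0, 45], [[20, 0, 0], 0, 45], [[0, 0, 0], 0, 45]])

```text
clock: 8.05
eef_pos: [557.4, 79.6, 184.0]
tool_rot: [-1.772, 1.531, 3.093]
force: [0.1, 0.7, 0.4]
width: 45.2
```

```bash
python3 - <<'E'
from g import *
rep(tub([24,0.5,78]),97.78)
E
```

```text
t 8.05 tcp [557.4  79.6 184. ] tub [ 19.7   1.1 144. ] w 45.2 F [0.1 0.7 0.4] T [ 0.   -0.04  0.01]
q [-0.05  0.59 -0.21  1.77  0.14  0.84 -1.74] x [-0.04   0.002 -0.999] z [ 0.152 -0.988 -0.008] y [ 0.988  0.152 -0.039]
jaw yaw -81.25 tub -89.03
delta tool [65.7  6.8  1.2]
roll needed [np.float64(-179.0), np.float64(1.0)]
```

Request:
apply_moves(targets=[[[25, 4, 0.5], 0.6, 45], [[25, 3, 0.5], 0, 45], [[15, 0, 0], 0, 45], [[0, 0, 0], 0, 45]])

```text
clock: 8.55
eef_pos: [563.3, 80.2, 120.1]
tool_rot: [-1.82, 1.535, 3.04]
force: [0.0, 0.3, -0.3]
width: 45.2
```

```bash
python3 - <<'E'
from g import *
rep(tub([24,0.5,78]),97.78)
from cell import eyes
import cv2
for n in ["wrist","side"]:
    c=eyes.camera_params(n);p,d=eyes.get_image(n); cv2.imwrite(f"pics/{n}3.png",p)
E
```

```text
t 8.55 tcp [563.3  80.2 120.1] tub [25.7  0.9 80.1] w 45.2 F [ 0.   0.3 -0.3] T [ 0.03 -0.05  0.03]
q [-0.06  0.68 -0.19  1.81  0.17  0.7  -1.77] x [-0.036  0.004 -0.999] z [ 0.147 -0.989 -0.009] y [ 0.988  0.148 -0.035]
jaw yaw -81.53 tub -89.31
delta tool [ 2.2 -1.6  0.4]
roll needed [np.float64(-179.3), np.float64(0.7)]
```

View pics/wrist3.png

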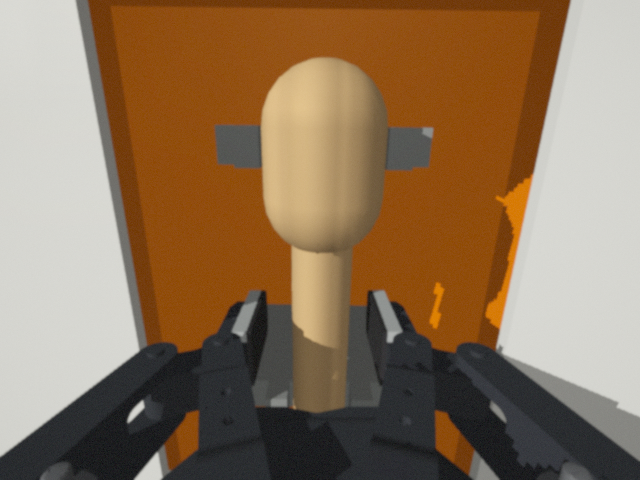

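The handle at (320,330) sits centred between the pads, so I close the gripper.

Request:
apply_moves(targets=[[[1, 0, 0], 0, 15], [[0, 0, 0], 0, 15], [[0, 0, 0], 0, 15], [[0, 0, 0], 0, 15], [[0, 0, 0], 0, 15]])

```text
clock: 9.28
eef_pos: [565.2, 80.6, 122.1]
tool_rot: [-1.868, 1.54, 2.992]
force: [0.5, -0.1, -1.6]
width: 21.6
```

Request:
apply_moves(targets=[[[-6, 0, 0], 0, 15], [[-6, 0, 0], 0, 15], [[0, 0, 0], 0, 15]])

```text
clock: 9.65
eef_pos: [565.8, 80.7, 135.1]
tool_rot: [-1.873, 1.541, 2.988]
force: [-0.0, 0.3, -1.4]
width: 22.1
```

```bash
python3 - <<'E'
from g import *
rep(tub([24,0.5,78]),97.78)
from cell import eyes
import cv2
for n in ["wrist","side"]:
    c=eyes.camera_params(n);p,d=eyes.get_image(n); cv2.imwrite(f"pics/{n}4.png",p)
E
```

```text
t 9.65 tcp [565.8  80.7 135.1] tub [28.2  1.1 95.1] w 22.1 F [-0.   0.3 -1.4] T [ 0.06 -0.04  0.02]
q [-0.06  0.66 -0.19  1.8   0.16  0.73 -1.76] x [-0.03   0.005 -1.   ] z [ 0.147 -0.989 -0.009] y [ 0.989  0.148 -0.029]
jaw yaw -81.52 tub -89.3
delta tool [17.2 -3.7  0.7]
roll needed [np.float64(-179.3), np.float64(0.7)]
```

View pics/wrist4.png

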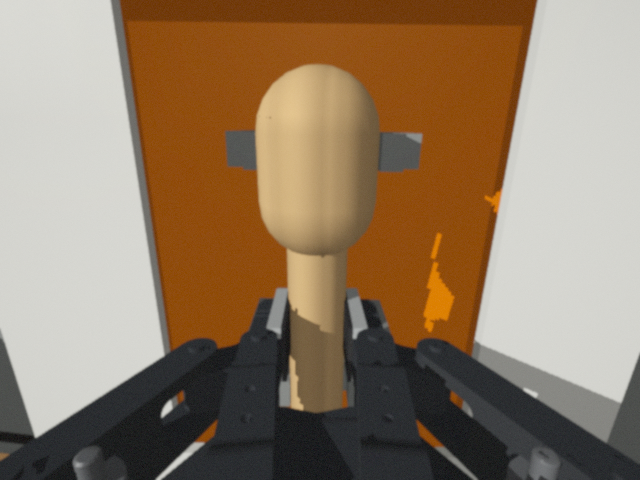

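Request:
apply_moves(targets=[[[-4, -1, 0], 0, 15], [[-4, -1, 0], 0, 15]])

```text
clock: 10.0
eef_pos: [564.4, 80.3, 142.0]
tool_rot: [-1.887, 1.541, 2.973]
force: [2.0, -0.6, -8.5]
width: 21.8
```

Request:
apply_moves(targets=[[[-4, 0, 0], 0, 15], [[-4, 0, 0], 0, 15]])

```text
clock: 10.25
eef_pos: [564.0, 79.8, 149.4]
tool_rot: [-1.86, 1.539, 3.0]
force: [0.8, 1.1, -7.1]
width: 21.9
```

```bash
python3 - <<'E'
from g import *
rep(tub([24,0.5,78]),97.78)
from cell import eyes
import cv2
for n in ["wrist","side"]:
    c=eyes.camera_params(n);p,d=eyes.get_image(n); cv2.imwrite(f"pics/{n}5.png",p)
E
```

```text
t 10.25 tcp [564.   79.8 149.4] tub [ 26.3   0.4 109.4] w 21.9 F [ 0.8  1.1 -7.1] T [-0.18 -0.5   0.18]
q [-0.06  0.64 -0.2   1.79  0.15  0.76 -1.76] x [-0.031  0.004 -1.   ] z [ 0.147 -0.989 -0.009] y [ 0.989  0.147 -0.03 ]
jaw yaw -81.53 tub -89.31
delta tool [31.4 -1.3  0.2]
roll needed [np.float64(-179.3), np.float64(0.7)]
```

View pics/wrist5.png

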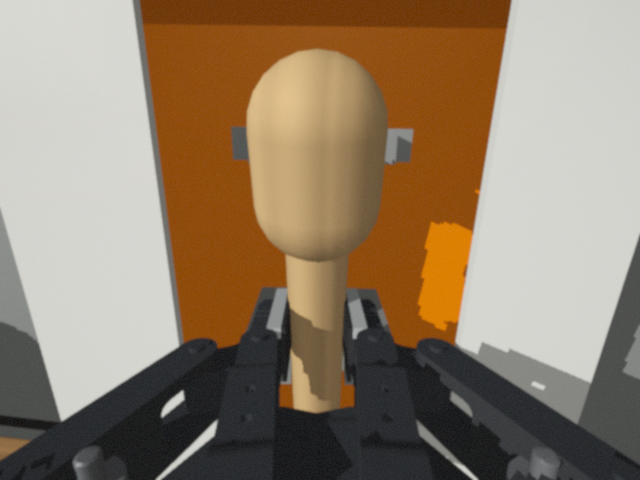

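The head is growing in view and tilting up with only 7 N, so it pivots on the lid edge as planned.

Request:
apply_moves(targets=[[[-4, 0, 0], 0, 15], [[-4, 0, 0], 0, 15], [[-4, 0, 0], 0, 15], [[-4, 0, 0], 0, 15], [[0, 0, 0], 0, 15]])

```text
clock: 10.98
eef_pos: [565.9, 80.1, 167.4]
tool_rot: [-1.904, 1.543, 2.957]
force: [4.0, 0.0, -7.9]
width: 21.8
```

```bash
cat > look.py <<'E'
import sys
from g import *
from cell import eyes
import cv2
k=sys.argv[1]
rep()
for n in ["wrist","side"]:
    c=eyes.camera_params(n);p,d=eyes.get_image(n); cv2.imwrite(f"pics/{n}{k}.png",p); np.save(f"pics/{n}{k}.npy",d); np.savez(f"pics/{n}{k}c.npz",**c)
from h import *
S=status.read_state(); R=Ro.from_euler('xyz',S['tool_rot']).as_matrix(); gp=Rt.T@(S['eef_pos']-18.7*R[:,0]-C)
for n in ["wrist","side"]:
    p,d,c=load(n+k); h=cv2.cvtColor(p,cv2.COLOR_BGR2HSV); u,v,P=cloud(c,d); T=(P-C)@Rt
    m=((h[...,0]>8)&(h[...,0]<25)&(h[...,1]<165)&(h[...,1]>60)&(h[...,2]>90))[v,u]
    s=m&(abs(T[:,1]-gp[1])<(9 if n=="wrist" else 26))&(T[:,2]>20)&(T[:,0]-gp[0]<160)&(T[:,0]-gp[0]>-160)&(abs(T[:,2]-gp[2])<140)
    Q=T[s]; print(n,len(Q),'grip',gp.round(1))
    for x in range(-150,160,20):
        q=Q[abs(Q[:,0]-gp[0]-x)<6]
        if len(q)>5: print('  dx',x,'top z',np.percentile(q[:,2],95).round(1),'y',np.median(q[:,1]).round(1),len(q))
E
python3 look.py 6
```

```text
t 10.975 tcp [565.9  80.1 167.4] tub [ 28.2   0.5 127.4] w 21.8 F [ 4.   0.  -7.9] T [ 0.02 -1.21 -0.02]
q [-0.05  0.61 -0.2   1.78  0.15  0.79 -1.75] x [-0.028  0.005 -1.   ] z [ 0.148 -0.989 -0.009] y [ 0.989  0.148 -0.026]
jaw yaw -81.51 tub -89.29
wrist 23011 grip [ 28.8   0.4 146. ]
  dx -50 top z 125.3 y 0.3 312
  dx -30 top z 135.1 y 0.5 466
  dx -10 top z 145.0 y 0.3 628
  dx 10 top z 154.8 y 0.5 889
  dx 30 top z 163.1 y 0.4 840
  dx 50 top z 185.9 y 0.4 2453
  dx 70 top z 194.1 y 0.4 4416
  dx 90 top z 192.2 y 0.6 4429
side 510 grip [ 28.8   0.4 146. ]
  dx -50 top z 128.0 y 7.3 26
  dx -30 top z 136.8 y 8.5 34
  dx -10 top z 142.4 y 7.1 21
  dx 30 top z 168.0 y 9.0 25
  dx 50 top z 187.9 y 14.8 61
  dx 70 top z 194.8 y 17.5 69
  dx 90 top z 195.1 y 14.9 41
```

View pics/wrist6.png

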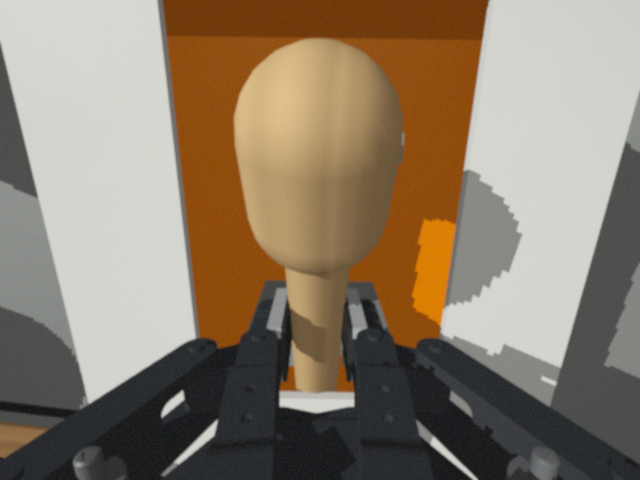

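View pics/side6.png

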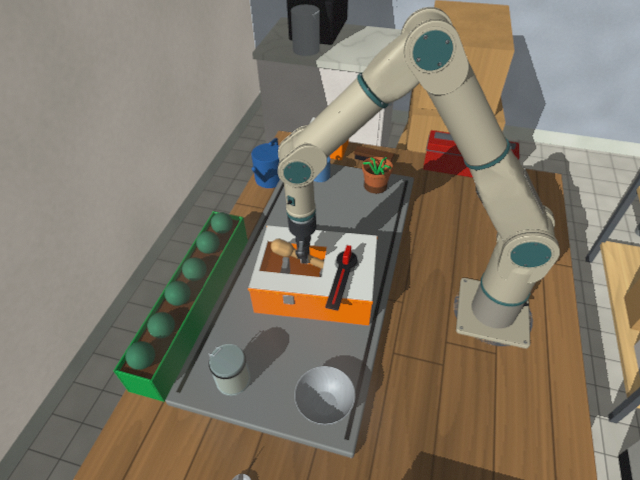

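Tilt is 25°, the head is well above the lid and the tail is below it. Now I'll draw it out along its own axis.

Request:
apply_moves(targets=[[[-2, 8, 0], 0, 15], [[-9, 16, 0], 0, 15], [[-9, 16, 0], 0, 15], [[-9, 16, 0], 0, 15]])

```text
clock: 11.58
eef_pos: [617.1, 88.2, 192.9]
tool_rot: [-1.785, 1.527, 3.076]
force: [-0.0, -0.6, -5.4]
width: 21.4
```

```bash
python3 look.py 7
```

```text
t 11.575 tcp [617.1  88.2 192.9] tub [ 80.    1.6 152.9] w 21.4 F [-0.  -0.6 -5.4] T [-0.02 -0.4   0.04]
q [-0.06  0.66 -0.2   1.59  0.14  0.95 -1.73] x [-0.044  0.003 -0.999] z [ 0.148 -0.989 -0.009] y [ 0.988  0.148 -0.043]
jaw yaw -81.48 tub -89.26
wrist 23778 grip [ 84.3   1.6 173. ]
  dx -90 top z 132.9 y 2.8 74
  dx -70 top z 142.4 y 1.2 276
  dx -50 top z 152.3 y 1.6 348
  dx -30 top z 162.2 y 1.5 476
  dx -10 top z 171.9 y 1.7 638
  dx 10 top z 182.1 y 1.6 927
  dx 30 top z 200.9 y 1.8 676
  dx 50 top z 212.8 y 1.7 2682
  dx 70 top z 219.7 y 1.6 4846
  dx 90 top z 216.0 y 2.0 3408
side 663 grip [ 84.3   1.6 173. ]
  dx -110 top z 127.8 y 3.7 16
  dx -90 top z 133.4 y 7.7 35
  dx -70 top z 143.4 y 8.3 35
  dx -50 top z 154.5 y 7.9 37
  dx -30 top z 161.2 y 7.7 36
  dx -10 top z 170.6 y 8.5 21
  dx 30 top z 191.8 y 13.9 11
  dx 50 top z 211.8 y 17.8 69
  dx 70 top z 222.8 y 17.3 72
  dx 90 top z 221.0 y 15.3 42
```

Request:
apply_moves(targets=[[[-6, 18, 0], 0, 15], [[-9, 18, 0], 0, 15], [[-9, 18, 0], 0, 15], [[-9, 18, 0], 0, 15], [[-9, 16, 0], 0, 15]])

```text
clock: 12.3
eef_pos: [703.8, 101.8, 233.1]
tool_rot: [-1.769, 1.52, 3.092]
force: [0.2, -0.1, -1.8]
width: 21.3
```

```bash
python3 look.py 8
```

```text
t 12.3 tcp [703.8 101.8 233.1] tub [167.8   3.3 193.1] w 21.3 F [ 0.2 -0.1 -1.8] T [-0.03 -0.06  0.01]
q [-0.08  0.76 -0.2   1.25  0.13  1.19 -1.7 ] x [-0.051  0.003 -0.999] z [ 0.149 -0.989 -0.01 ] y [ 0.988  0.149 -0.05 ]
jaw yaw -81.45 tub -89.23
wrist 23442 grip [170.1   3.3 212.2]
  dx -70 top z 184.2 y 2.9 285
  dx -50 top z 193.3 y 3.5 366
  dx -30 top z 202.2 y 3.2 486
  dx -10 top z 211.1 y 3.4 641
  dx 10 top z 220.2 y 3.4 917
  dx 30 top z 227.8 y 3.2 855
  dx 50 top z 249.0 y 3.3 2403
  dx 70 top z 256.7 y 3.4 4247
  dx 90 top z 254.9 y 3.6 4442
side 763 grip [170.1   3.3 212.2]
  dx -150 top z 148.4 y 7.8 26
  dx -130 top z 159.6 y 10.9 32
  dx -110 top z 168.1 y 10.5 37
  dx -90 top z 175.5 y 9.9 37
  dx -70 top z 184.9 y 10.3 39
  dx -50 top z 193.8 y 11.3 36
  dx -30 top z 203.1 y 11.4 38
  dx -10 top z 211.7 y 9.5 22
  dx 50 top z 249.7 y 17.0 67
  dx 70 top z 258.3 y 19.0 79
  dx 90 top z 258.8 y 18.0 38
```

View pics/side8.png

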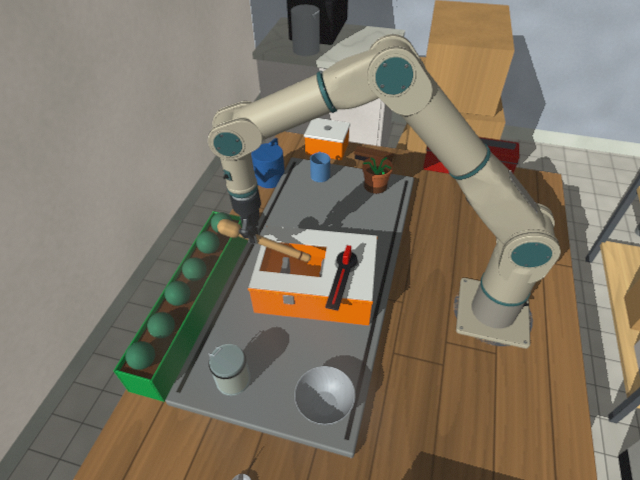

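The tail end shows at (305,257) over the opening and the masher hangs free. I raise it.

Request:
apply_moves(targets=[[[-15, 0, 0], 0, 15], [[-20, 0, 0], 0, 15], [[-20, 0, 0], 0, 15], [[-20, 0, 0], 0, 15], [[-10, 0, 0], 0, 15], [[0, 0, 0], 0, 15], [[0, 0, 0], 0, 15], [[0, 0, 0], 0, 15]])

```text
clock: 13.4
eef_pos: [702.3, 101.2, 322.4]
tool_rot: [-1.746, 1.513, 3.117]
force: [-0.2, 0.2, -1.7]
width: 21.7
```

```bash
python3 look.py 9; python3 - <<'E'
from h import *
import g
p,d,c=load("side9"); h=cv2.cvtColor(p,cv2.COLOR_BGR2HSV); u,v,P=cloud(c,d);T=(P-g.C)@g.Rt
r=((h[...,1]>180)&(h[...,2]>90)&((h[...,0]<4)|(h[...,0]>176)))
B=T[r[v,u]&(T[:,2]>138)&(T[:,2]<152)&(T[:,1]>30)&(T[:,1]<200)&(abs(T[:,0]+80)<60)]
A=B[:,:2]-B[:,:2].mean(0); w=np.linalg.svd(A,full_matrices=False)[2][0]; print("bar deg",np.degrees(np.arctan2(w[1],w[0])),len(B))
E
```

```text
t 13.4 tcp [702.3 101.2 322.4] tub [166.2   2.9 282.4] w 21.7 F [-0.2  0.2 -1.7] T [ 0.02 -0.06  0.02]
q [-0.08  0.7  -0.2   1.12  0.12  1.39 -1.69] x [-0.058  0.001 -0.998] z [ 0.149 -0.989 -0.01 ] y [ 0.987  0.15  -0.057]
jaw yaw -81.4 tub -89.18
wrist 23469 grip [167.3   2.7 301. ]
  dx -70 top z 273.7 y 2.6 282
  dx -50 top z 282.4 y 2.5 356
  dx -30 top z 291.0 y 2.7 480
  dx -10 top z 299.8 y 2.6 628
  dx 10 top z 308.8 y 2.8 882
  dx 30 top z 316.5 y 2.7 972
  dx 50 top z 337.3 y 2.8 2291
  dx 70 top z 345.2 y 2.8 4039
  dx 90 top z 344.2 y 2.9 4776
side 865 grip [167.3   2.7 301. ]
  dx -150 top z 240.7 y 8.0 31
  dx -130 top z 247.8 y 9.6 35
  dx -110 top z 255.8 y 10.6 43
  dx -90 top z 266.0 y 10.3 37
  dx -70 top z 274.3 y 10.5 45
  dx -50 top z 284.0 y 11.3 42
  dx -30 top z 291.9 y 10.5 40
  dx -10 top z 299.6 y 11.9 24
  dx 30 top z 310.2 y 14.8 11
  dx 50 top z 338.5 y 17.2 85
  dx 70 top z 346.4 y 19.5 89
  dx 90 top z 346.1 y 18.3 47
bar deg 82.25934161050438 86
```

View pics/side9.png

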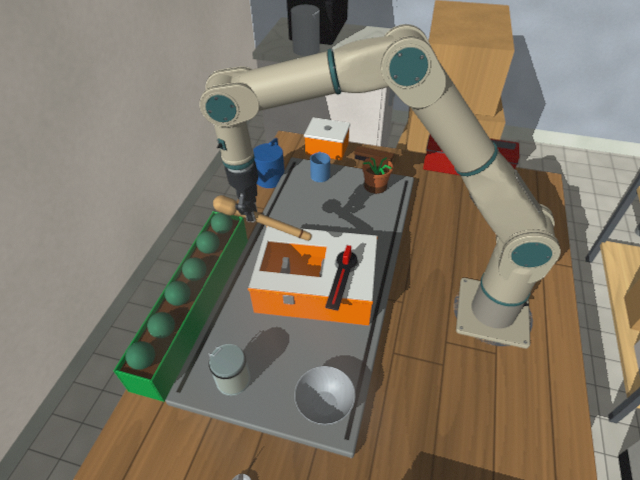

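```bash
python3 - <<'E'
from cell import status, ctrl
s=status.read_state(); print(s['qd'].round(4),s['width']); print(ctrl.finish_job())
E
```

```text
[ 0.0005 -0.0004  0.001  -0.0038  0.0006 -0.0001  0.0009] 21.501136600215485
the job is handed in; nothing more can be done
None
```

The job is handed in at about 13.5 s on the robot's clock. `finish_job` reports no verdict, so what follows is from my own checks.

**What I did:**
- I gripped the red knob, pushed it down about 8 mm and turned it counter-clockwise about 82°.
- The tool can only turn about its own axis. So I pinched the masher's handle just behind the head and lifted, and the lid's rear edge tilted it to about 25° in the fingers.
- I then drew it out head first along its own axis and raised it.

**Last checks:**

| Check | Measured | Needed |
|---|---|---|
| Keeper bar | about 82° (1.44 rad) | over 1.1 rad |
| Tail centre, tub z | about 228 mm | over 167 mm |
| Head centre, tub z | about 320 mm | over 177 mm |
| Force on the tool | 1.7 N, about the masher's weight, so no sign of contact with anything else | under 0.1 N between masher and other things |
| Fingers | closed at 21.5 mm on the 24 mm handle | holding with over 1 N |

The joints were practically still. I compared the bystanders only by eye in the side picture, and they appear not to have moved.

No check failed. Two readings were slightly off. The measured finger opening reads about 1–2.5 mm less than the true thickness of what it held. The tool also drifted about 3° from vertical over the moves, with no effect.

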